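# Load a tee coupon under the drag spring of a welding fixture

### The arm

A 6-joint arm with a two-finger parallel gripper is mounted at the origin on the work surface. World frame = base frame: x ahead of the robot, y to its left, z up, the work surface at z = 0. Lengths are in mm, angles in rad, forces in N, time in s.
With the tool pointing down it reaches from about 350 to 875 mm from the base axis. Payload 4.2 kg.
Tool frame: the origin (TCP) lies midway between the tips of the shut fingers; the grasp point (between the pads) lies 19 mm behind it; z points along the fingers, y is the direction in which the jaws open and shut (so a half turn about z gives the same grasp; the last joint's range is limited). The gripper opens to 85 mm and grips with 20 to 120 N. Pads are 22 mm wide; open, the fingers measure 114 mm over their backs; the gripper's body (76 mm by 85 mm) begins 54 mm behind the grasp point. The pads swing forward as they close: fully open they stand 13 mm farther back than shut.
Start: joints at [1.505, 0.385, 0.008, 0, -1.194, -0.259], TCP at [199.417, 592.311, 231.312] pointing down, gripper open.
Joint ranges: [-3.14, 3.14], [-1.21, 2.06], [-1.07, 1.41], [-3.16, 2.05], [-2.99, -0.16], [-3.1, 3.1]. Speed limits (rad/s): [2.79, 2.79, 3.14, 3.14, 3.14, 3.14].

### API

Orientations are given as a unit quaternion [x, y, z, w].
In Python, from bench import arm gives the robot as it stands. The module is installed in compiled form; this text tells all that it offers.
- The arm moves only by the tool drive_tool, never from a script. Its argument "moves" is a list that holds one entry, the list of rows, each a list of 7 numbers: the opening, from 0 (shut) to 1 (fully open), then the shift along the tool's x, y, z in m, then the turn, a rotation vector about the tool's x, y, z in rad. In form: [[[hand, dx, dy, dz, wx, wy, wz], ...]]. A call has 1 to 20 rows; each row shifts and turns the pose as measured when the row begins, along the tool's axes as they then stand; what a row does not reach is not made up. A row lasts 1/10 s, in which the tool goes at most 50 mm and 8.59 degrees, less where a joint would pass 70% of its speed; a pose out of reach is approached as far as the arm can. A call with a gripper value outside its range is refused whole. The fingers move at their own pace and stop on an object; the grip force is fixed at half the most. Time passes only in rows, so rows that do not move let the fingers close. It gives the time, the measured TCP pose, the force and the opening at its end, in the units of the state.
- arm.read_state(): the state, without advancing time (a new reading comes with each control period).
- arm.get_image(name): name is "scene" or "top" or "wrist"; returns (picture, depth): 384x512x3 uint8, red, green, blue; 384x512 float32, mm along the optical axis (not along the pixel's ray), 0 where there is no reading.
- arm.camera_params(name): a dict with "fov_y" (degrees; the focal length in pixels is half the picture's height over the tangent of half this angle, whatever the lens; pixels are square), "cx", "cy" (the principal point, pixels), "world_from_camera" (4x4, takes a point from camera to world coordinates); the wrist camera has in their place "T_tool_cam" (4x4, takes a point from camera to tool coordinates, whose origin is the TCP and whose axes are the flange's). Camera axes: x right, y down, z forward; pixel columns grow to the right and rows downward; lengths in mm; the calibration is good to about 2 mm. The wrist camera is an equidistant fisheye: a pixel r from the principal point sees the ray r / f radians off the axis. A picture is of the moment at which its call begins: read the wrist's pose just before it. camera_params takes no time and is no camera call.
- arm.job_done(): hands the job in, once; it reports no verdict.
The state is a dict: "clock": time; "joints": joint angles; "joint_vel": joint speeds; "joint_efforts": joint torques, N m; "position": TCP position; "ee_rot": TCP orientation; "contact_force": force on the tool from outside, world axes, zero at the start; "wrist_torque": the same for the moment, N m; "gripper_width": finger opening in mm.
Only numpy, scipy, OpenCV 4.12 (cv2) and the standard library are available. Lean on these libraries where they do the work, as an engineer would, in place of code of your own. Each camera call takes 0.05 s, during which the arm holds its last target.

### The job

Load the bright aluminium tee coupon into the blue welding fixture: with your fingertips on the flat behind its upright rib, press it down hard against the sprung bed and keep pressing while you slide it under the yellow gate and the brass drag spring, until it lies fully home against the red end stop and the bed springs back up behind it. Do not lift or carry the coupon, leave the other things on the table where they are, and finish with the hand clear of everything.

Things in the scene. Friction and masses are not known exactly. Their poses are not given: they have to be found in the camera images.
- fixture: Fixed blue channel. Origin at table height on its centre line, below the sprung bed's front edge; x = loading direction, y left, z up. Rails x -160 to 170 mm, inner faces y +-31.5, tops 38 mm up. Black bed x -156 to -1; beyond it a fixed dark steel floor 20 mm up. Yellow gate x 58 to 70, y +-47.5, 44 mm high, bolt heads 48. Coupon home: its centre at x = 81, its rear edge 6 mm past the bed's edge.
- gate (a point): Middle of the near lower edge of the yellow gate bar: fixture x = 58 mm, 31.5 mm above the table (11.5 mm above the steel floor). The coupon's 8 mm base must be pressed below this height to enter; on the raised bed its top stands 3.5 mm too high.
- stop (a point): Foot of the red end stop's near face on the steel floor, 156 mm along the fixture's x axis; the coupon's front edge touches it when home. The stop is 63 mm wide, top 42 mm above the table.
- coupon: Loose bright aluminium tee to load, 0.15 to 0.31 kg. Base plate 150 (x) x 60 (y) x 8 mm; upright rib across it, faces at x = -35 and -27 mm, top 34 mm above the underside. Origin: centre of the underside; x points to the front edge (goes under the gate), in line with the fixture's x. Starts flat on the raised bed, underside 27 mm above the table, front edge 18 to 48 mm short of the gate.
- press_spot (a point): Centre of the flat behind the rib on the coupon's upper face: 55 mm behind its centre, 130 mm behind its front edge, 8 mm above its underside. The flat is 40 mm long and 60 mm wide; a fingertip here can press down, and push forward on the rib's rear face 20 mm ahead of this spot. Starts 35 mm above the table.
- bed (a joint): Travel of the black sprung bed, m: 0 raised (top 27 mm above the table), to 0.0075 pressed straight down (0.5 mm below the steel floor). Pushes up with 5 N at 0, 11 N at the bottom. From 0.0055 on the coupon passes the gate with 2 mm to spare. Once the coupon's rear edge is past the bed's edge and nothing presses the bed, it springs back to 0 and locks the coupon in.
- drag_spring (a joint): Angle of the brass leaf behind the gate, rad: 0 at rest, its tip (fixture x about 105 mm) reaching down to about 4 mm above the steel floor; grows as it is lifted, to about 0.1 with the coupon beneath it. It bears on the coupon with about 4 to 5 N.
- rusty_tee: Bystander: brown rusty steel tee of the same size as the coupon, on the table beside the fixture. Origin at the centre of its underside.
- wire_brush: Bystander: brush about 190 mm long lying beside the fixture, origin under its middle.
- chip_hammer: Bystander: chipping hammer about 220 mm long lying beside the fixture, origin under its middle.
- paste_jar: Bystander: white jar with orange cap, 56 mm across, 60 mm tall, origin at the centre of its underside.
- nozzle: Bystander: copper torch nozzle standing upright, 26 mm across, 55 mm tall, origin at the centre of its underside.
- magnet: Bystander: red square magnet block 70 x 70 x 18 mm, origin at the centre of its underside.
Not all that is in view belongs to the job. Of the things that look like the coupon, the middle-sized one is meant.

How it is judged (in metres and radians):
On the way, in this order (a step that is already met when the one before it is completed fails the run):
1. the coupon is pressed down on the bed in front of the gate (value of joint bed above 0.0035 m and x of coupon in the frame of fixture below -0.005 m and contact force between the fingers and coupon above 3 N), for 0.05 s.
2. the coupon, still pressed by the fingers, lifts the drag spring as it slides under it (contact force between the fingers and coupon above 3 N and value of joint bed above 0.002 m and x of coupon in the frame of fixture above 0.02 m and value of joint drag_spring above 0.03 rad), for 0.05 s.
At the end, for the whole second after the job is handed in: The coupon lies flat on the steel floor within 4 mm of the end stop, under the drag spring, at rest, and the bed has sprung back up behind it (within 1.5 mm of its top position) (x of coupon in the frame of fixture between 0.077 and 0.084 m and y of coupon in the frame of fixture between -0.004 and 0.004 m and z of coupon in the frame of fixture between 0.017 and 0.0225 m and angle between coupon's own z axis and vertical below 0.05 rad and value of joint bed below 0.0015 m and value of joint drag_spring above 0.03 rad and linear speed of coupon below 0.01 m/s); the robot touches nothing.
It fails at once if the coupon is lifted or tipped out of the channel (z of coupon in the frame of fixture above 0.037 m or angle between coupon's own z axis and vertical above 0.3 rad).
It fails at once if a bystander is moved more than 25 mm (distance of any of rusty_tee, wire_brush, chip_hammer, paste_jar, nozzle, magnet from where it was at the start of the episode above 0.025 m).
It also fails if it takes over 42 s, if anything falls off the work surface, if the arm or the gripper's body presses on something with over 40 N, if the wrist force passes 120 N, or if a joint passes its speed limit or range.

## Working session

There is one attempt and no reset: what is moved stays moved. The work goes in short steps, Python scripts to look and compute and a tool call to move; the robot and the scene stay as the last step left them, time stands still between calls to the robot, and variables do not carry over. Pictures are saved under pics/ and viewed, and the job is handed in when it is done.

Besides the shell and the picture viewer there is one more tool, called after "Request:" as name([rows], argument=value, ...), one row to a line, values as JSON. drive_tool: Moves the arm, as the interface text tells. Its arguments: {"type":"object","properties":{"moves":{"type":"array","items":{"type":"array","items":{"type":"array","items":{"type":"number"}}}}},"required":["moves"]}

```bash
mkdir -p pics; python3 - <<'E'
from bench import arm
import cv2,numpy as np
s=arm.read_state();print(s)
for n in ["scene","top"]:
    im,d=arm.get_image(n);p=arm.camera_params(n);print(n,p)
    cv2.imwrite(f"pics/{n}0.png",im[:,:,::-1]);np.savez(f"{n}0.npz",im=im,d=d)
E
```

```text
{'clock': 0.0, 'joints': array([ 1.50461471e+00,  3.85543018e-01,  6.61516694e-03, -5.29442124e-04,
       -1.19400043e+00, -2.58610757e-01]), 'joint_vel': array([-1.03108311e-03,  2.00388483e-05, -2.30151889e-04,  6.63623765e-04,
       -9.92823539e-04,  6.33748383e-04]), 'joint_efforts': array([-6.63459341e-04, -3.92292416e+01,  1.88407212e+01,  4.18644235e+00,
       -4.66984420e-03,  9.39026563e-07]), 'position': array([199.22527436, 591.76999291, 230.221072  ]), 'ee_rot': array([ 9.86826308e-01, -1.61779609e-01, -1.42503971e-04,  1.08468528e-03]), 'contact_force': array([ 0.51680356, -0.19467977,  0.21810766]), 'wrist_torque': array([ 0.00104706, -0.00789061, -0.00531244]), 'gripper_width': 85.62562856108445}
scene {'fov_y': 54.10146175465942, 'cx': 258.6453020857326, 'cy': 192.67265348904357, 'world_from_camera': array([[ 4.84324834e-01,  5.59833477e-01, -6.72321302e-01,
         1.19056936e+03],
       [ 8.74878386e-01, -3.13561518e-01,  3.69143582e-01,
        -3.22528363e+02],
       [-4.15515260e-03, -7.66984780e-01, -6.41651839e-01,
         6.50253806e+02],
       [ 0.00000000e+00,  0.00000000e+00,  0.00000000e+00,
         1.00000000e+00]])}
top {'fov_y': 45.40893885579058, 'cx': 257.946688447392, 'cy': 191.35595460832045, 'world_from_camera': array([[ 1.91336494e-02, -9.95101730e-01,  9.69868557e-02,
         4.46154576e+02],
       [-9.99655072e-01, -2.07857661e-02, -1.60527127e-02,
         2.60380453e+01],
       [ 1.79900283e-02, -9.66462552e-02, -9.95156199e-01,
         1.08738236e+03],
       [ 0.00000000e+00,  0.00000000e+00,  0.00000000e+00,
         1.00000000e+00]])}
```

View pics/scene0.png

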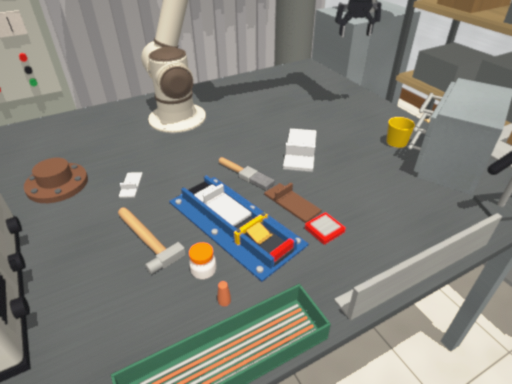

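View pics/top0.png

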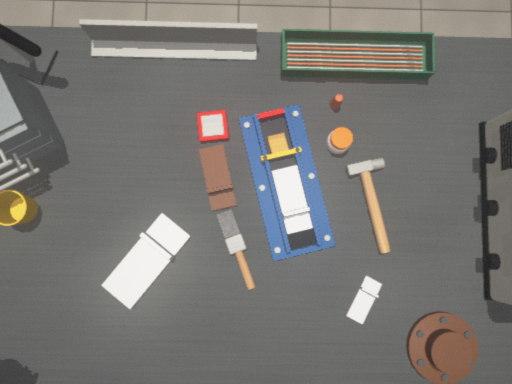

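```bash
cat > h.py <<'E'
import numpy as np,cv2
from bench import arm
def cast(n,uv,z):
    p=arm.camera_params(n);f=192/np.tan(np.radians(p["fov_y"]/2));T=p["world_from_camera"]
    uv=np.atleast_2d(uv).astype(float)
    r=np.c_[(uv[:,0]-p["cx"])/f,(uv[:,1]-p["cy"])/f,np.ones(len(uv))]@T[:3,:3].T
    o=T[:3,3];return o+r*((z-o[2])/r[:,2])[:,None]
E
python3 - <<'E'
from h import *
im=np.load("top0.npz")["im"];d=np.load("top0.npz")["d"]
c=cv2.resize(im[95:270,230:345],None,fx=5,fy=5,interpolation=cv2.INTER_CUBIC)
c=cv2.rotate(c,cv2.ROTATE_90_CLOCKWISE)
c=cv2.resize(c,(800,int(c.shape[0]*800/c.shape[1])))
cv2.imwrite("pics/topcrop.png",c[:,:,::-1])
hsv=cv2.cvtColor(im,cv2.COLOR_RGB2HSV)
H,S,V=cv2.split(hsv)
reg=np.zeros_like(H,bool);reg[95:270,235:340]=1
def rect(m,z,name):
    m=(m&reg).astype(np.uint8);n,l,st,ce=cv2.connectedComponentsWithStats(m)
    i=1+st[1:,4].argmax();cs,_=cv2.findContours((l==i).astype(np.uint8),0,1)
    r=cv2.minAreaRect(cs[0]);b=cv2.boxPoints(r);print(name,st[i],np.round(r[0],1),np.round(r[1],1),r[2]);print(b.round(1).tolist(),cast("top",b,z).round(1).tolist(),"cen",cast("top",[r[0]],z).round(1))
rect((H>100)&(H<125)&(S>120),0,"blue")
rect((H>20)&(H<35)&(S>150)&(V>150),44,"gate")
rect(((H<5)|(H>173))&(S>150)&(V>100),42,"stop")
rect((S<40)&(V>200),35,"coupon")
E
```

```text
blue [324 241   9   6  20] [327.9 244.3] [4.  7.6] 63.43495178222656
[[323.6000061035156, 244.1999969482422], [330.3999938964844, 240.8000030517578], [332.20001220703125, 244.39999389648438], [325.3999938964844, 247.8000030517578]] [[430.0, -148.9, 0.0], [438.3, -165.0, 0.0], [430.0, -169.3, 0.0], [421.7, -153.2, 0.0]] cen [[ 430.  -159.1    0. ]]Traceback (most recent call last):
  File "<stdin>", line 15, in <module>
  File "<stdin>", line 12, in rect
ValueError: attempt to get argmax of an empty sequence
```

View pics/topcrop.png

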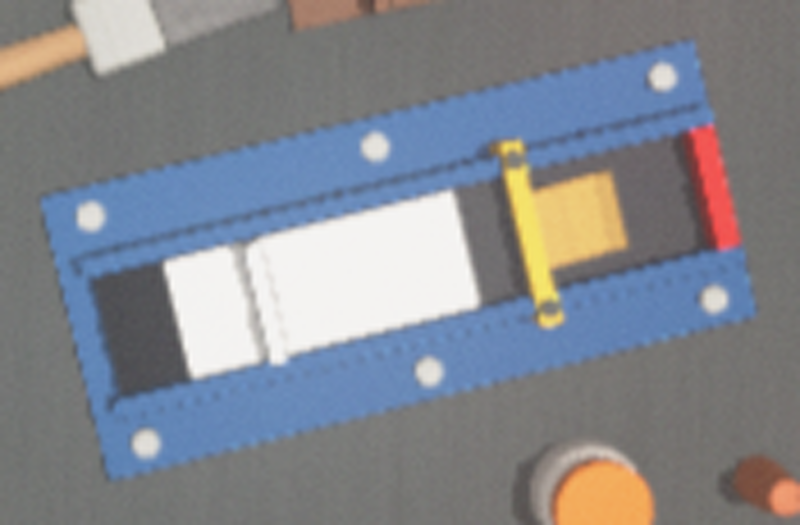

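```bash
python3 - <<'E'
from h import *
im=np.load("top0.npz")["im"]
hsv=cv2.cvtColor(im,cv2.COLOR_RGB2HSV)
H,S,V=[a.astype(int) for a in cv2.split(hsv)]
for n,(u,v) in dict(blue=(250,150),gate=(283,154),leaf=(278,143),stop=(270,115),coup=(292,190)).items(): print(n,im[v,u],hsv[v,u])
reg=np.zeros(H.shape,bool);reg[95:270,235:340]=1
def rect(m,z,name):
    m=(m&reg).astype(np.uint8);m=cv2.morphologyEx(m,cv2.MORPH_CLOSE,np.ones((3,3)))
    n,l,st,ce=cv2.connectedComponentsWithStats(m)
    i=1+st[1:,4].argmax();cs,_=cv2.findContours((l==i).astype(np.uint8),0,1)
    r=cv2.minAreaRect(cs[0]);b=cv2.boxPoints(r);w=cast("top",b,z)
    print(name,st[i],"cen",cast("top",[r[0]],z).round(1));print(b.round(1).tolist(),w.round(1).tolist())
    for k in range(2):
        e=w[k+1]-w[k];print("  edge",np.linalg.norm(e).round(1),np.degrees(np.arctan2(e[1],e[0])).round(2))
rect((H>100)&(H<125)&(S>90),4,"blue")
rect((H>22)&(H<35)&(S>120)&(V>150),44,"gate")
rect(((H<5)|(H>173))&(S>120)&(V>100),42,"stop")
rect((S<30)&(V>200),35,"coupon")
E
```

```text
blue [105 136 184] [108 109 184]
gate [242 223 104] [ 26 145 242]
leaf [239 204 123] [ 21 124 239]
stop [234  83  81] [  0 167 234]
coup [244 243 241] [ 20   3 244]
blue [ 239  105   96  156 4838] cen [[575.8 -57.7   4. ]]
[[237.39999389648438, 118.4000015258789], [299.0, 103.0], [334.6000061035156, 245.39999389648438], [272.8999938964844, 260.79998779296875]] [[727.1, 61.5, 4.0], [768.7, -86.7, 4.0], [427.9, -174.2, 4.0], [389.4, -29.6, 4.0]]
  edge 154.0 -74.32
  edge 351.9 -165.61
gate [267 149  29  10 128] cen [[637.4 -41.8  44. ]]
[[266.1000061035156, 154.5], [294.3999938964844, 147.39999389648438], [295.5, 151.89999389648438], [267.20001220703125, 158.89999389648438]] [[633.6, -8.0, 44.0], [651.5, -72.9, 44.0], [641.1, -75.6, 44.0], [623.2, -10.7, 44.0]]
  edge 67.4 -74.54
  edge 10.7 -165.44
stop [258 108  26  12 178] cen [[730.6 -17.2  42. ]]
[[257.1000061035156, 113.5], [282.79998779296875, 107.0999984741211], [284.3999938964844, 113.5999984741211], [258.79998779296875, 120.0999984741211]] [[730.1, 14.6, 42.0], [746.8, -44.9, 42.0], [731.2, -49.0, 42.0], [714.5, 10.5, 42.0]]
  edge 61.8 -74.32
  edge 16.1 -165.42
coupon [ 272  165   41   69 1705] cen [[533.  -70.8  35. ]]
[[271.20001220703125, 170.6999969482422], [298.0, 164.0], [313.79998779296875, 227.10000610351562], [286.8999938964844, 233.8000030517578]] [[597.4, -20.7, 35.0], [614.5, -82.7, 35.0], [469.2, -120.5, 35.0], [452.7, -59.1, 35.0]]
  edge 64.3 -74.63
  edge 150.1 -165.43
```

```bash
python3 - <<'E'
from h import *
p=arm.camera_params("wrist");print({k:np.round(v,3) for k,v in p.items()})
E
```

```text
{'fov_y': np.float64(65.706), 'cx': np.float64(255.882), 'cy': np.float64(187.368), 'T_tool_cam': array([[-0.00000e+00, -9.64000e-01, -2.67000e-01,  6.78880e+01],
       [ 1.00000e+00,  0.00000e+00, -1.00000e-03, -1.13600e+00],
       [ 1.00000e-03, -2.67000e-01,  9.64000e-01, -1.42994e+02],
       [ 0.00000e+00,  0.00000e+00,  0.00000e+00,  1.00000e+00]])}
```

Request:
drive_tool([
  [[0,0.032,0.0366,0,0,0,0],[0,0.032,0.0366,0,0,0,0],[0,0.032,0.0366,0,0,0,0],[0,0.032,0.0366,0,0,0,0],[0,0.032,0.0366,0,0,0,0],[0,0.032,0.0366,0,0,0,0],[0,0.032,0.0366,0,0,0,0],[0,0.032,0.0366,0,0,0,0],[0,0.032,0.0366,0,0,0,0],[0,0.032,0.0366,0,0,0,0],[0,0.032,0.0366,0,0,0,0],[0,0.032,0.0366,0,0,0,0],[0,0.032,0.0366,0,0,0,0],[0,0.032,0.0366,0,0,0,0],[0,0.032,0.0366,0,0,0,0],[0,0,0,0,0,0,-0.1445],[0,0,0,0,0,0,-0.1445],[0,0,0,0,0,0,-0.1445],[0,0,0,0,0,0,-0.1445]],
])

```text
clock: 2.0
position: [482.2, -106.0, 225.8]
ee_rot: [0.991, 0.136, -0.004, 0.003]
contact_force: [-0.0, 0.1, 0.4]
gripper_width: -0.3
```

```bash
cat >> h.py <<'E'
from scipy.spatial.transform import Rotation as R
def wcast(s,uv,z):
    p=arm.camera_params("wrist");f=192/np.tan(np.radians(p["fov_y"]/2));T=np.eye(4)
    T[:3,:3]=R.from_quat(s["ee_rot"]).as_matrix();T[:3,3]=s["position"];T=T@p["T_tool_cam"]
    uv=np.atleast_2d(uv).astype(float);a=uv-[p["cx"],p["cy"]];r=np.linalg.norm(a,axis=1);th=r/f
    dr=np.c_[a/np.maximum(r,1e-9)[:,None]*np.sin(th)[:,None],np.cos(th)]@T[:3,:3].T
    o=T[:3,3];return o+dr*((z-o[2])/dr[:,2])[:,None]
def look(name):
    import pickle
    s=arm.read_state();im,d=arm.get_image("wrist");pickle.dump((s,im,d),open(name+".pkl","wb"))
    cv2.imwrite(f"pics/{name}.png",cv2.resize(im,(768,576),interpolation=cv2.INTER_CUBIC)[:,:,::-1]);return s,im,d
E
python3 - <<'E'
from h import *
s,im,d=look("w1");print(s["position"],R.from_quat(s["ee_rot"]).as_matrix().round(4),s["joints"].round(3))
E
```

```text
[ 482.21181291 -105.99709454  225.77824951] [[ 0.963   0.2694 -0.0074]
 [ 0.2694 -0.963  -0.0078]
 [-0.0092  0.0055 -0.9999]] [ 0.118  0.168 -0.313  0.008 -1.098  1.722]
```

View pics/w1.png

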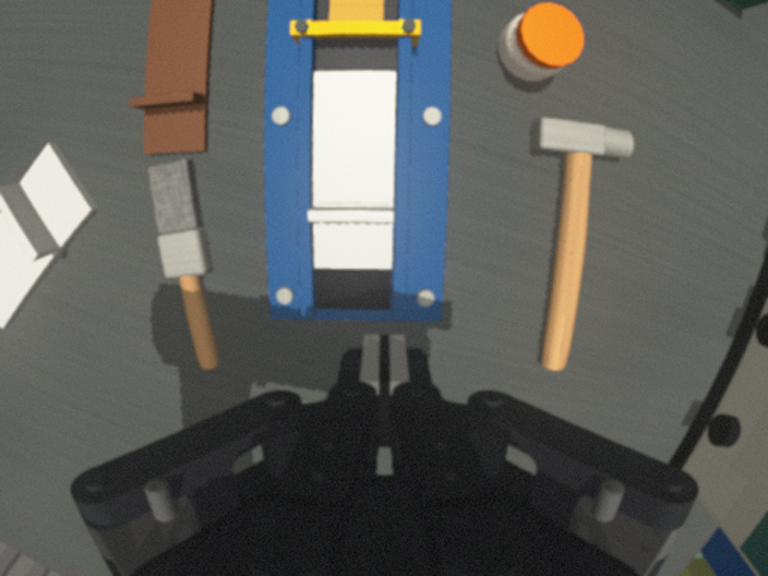

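```bash
python3 - <<'E'
from h import *
import pickle
s,im,d=pickle.load(open("w1.pkl","rb"))
hsv=cv2.cvtColor(im,cv2.COLOR_RGB2HSV);H,S,V=[a.astype(int) for a in cv2.split(hsv)]
k=1.5
def P(n,uv,z): 
    w=wcast(s,np.array(uv)/k,z);print(n,w.round(1).tolist());return w
fr=P("coupon front",[(314,70),(396,70)],35);re=P("coupon rear",[(314,269),(391,269)],35)
g=P("gate top near edge",[(291,38),(421,38)],44)
b=P("blue rear",[(271,319),(443,320)],4)
rib=P("rib top rear",[(307,219),(393,219)],61)
P("rib top front",[(307,210),(393,210)],61)
# coupon mask
m=((S<40)&(V>190)).astype(np.uint8);m[:,:200]=0;m[:,270:]=0;m[185:]=0
n,l,st,ce=cv2.connectedComponentsWithStats(m);i=1+st[1:,4].argmax();print(st[i])
th=np.radians(14.5);u=np.array([np.cos(th),np.sin(th)]);v=np.array([-u[1],u[0]])
c=(fr[:,:2].mean(0)+re[:,:2].mean(0))/2
for e in (fr,re,g,b,rib): q=e[0]-e[1];print("yaw",np.degrees(np.arctan2(q[1],q[0]))-90,np.linalg.norm(q))
gm=g[:,:2].mean(0);O=gm-58*u;print("origin",O,"coupon",c,(c-O)@u,(c-O)@v)
E
```

```text
coupon front [[599.9, -19.5, 35.0], [615.0, -78.1, 35.0]]
coupon rear [[452.4, -58.0, 35.0], [468.4, -115.6, 35.0]]
gate top near edge [[618.8, 2.2, 44.0], [642.1, -89.0, 44.0]]
blue rear [[388.3, -28.0, 4.0], [428.7, -175.1, 4.0]]
rib top rear [[493.8, -46.8, 61.0], [509.5, -104.8, 61.0]]
rib top front [[500.0, -45.3, 61.0], [515.6, -103.1, 61.0]]
[ 209   47   55   92 4934]
yaw 14.484573743281373 60.51186422155559
yaw 15.466800149666525 59.784717001864884
yaw 14.346755301454891 94.14771102901786
yaw 15.365447955011845 152.58052222493612
yaw 15.166764688782465 60.09296889379196
origin [574.32724259 -57.8859699 ] coupon [533.93476542 -67.80926952] -41.5904772564561 0.5062494868703216
```

Request:
drive_tool([
  [[0,0.0099,-0.0226,0,0.0055,0.009,0.017],[0,0,0,0.04,0,0,0],[0,0,0,0.04,0,0,0],[0,0,0,0.03,0,0,0],[0,0,0,0.0,0,0,0]],
])

```text
clock: 2.55
position: [486.4, -80.4, 113.3]
ee_rot: [0.992, 0.123, 0.002, -0.0]
contact_force: [-0.5, -1.0, -0.4]
gripper_width: -0.1
```

```bash
cat >> h.py <<'E'
def fx(p,O=(573.5,-58.0),yaw=14.6):
    th=np.radians(yaw);u=np.array([np.cos(th),np.sin(th)]);v=np.array([-u[1],u[0]]);q=np.asarray(p)[:2]-O;return (q@u).round(1),(q@v).round(1)
def st():
    s=arm.read_state();print(s["clock"],s["position"].round(2),"fix",fx(s["position"]),"F",s["contact_force"].round(2));print(R.from_quat(s["ee_rot"]).as_matrix().round(4).tolist())
E
python3 - <<'E'
from h import *
look("w2");st()
E
```

```text
2.6 [488.19 -80.42 115.45] fix (np.float64(-88.2), np.float64(-0.2)) F [ 0.23 -0.02  1.01]
[[0.9696, 0.2448, 0.0081], [0.2448, -0.9696, 0.0006], [0.008, 0.0014, -1.0]]
```

View pics/w2.png

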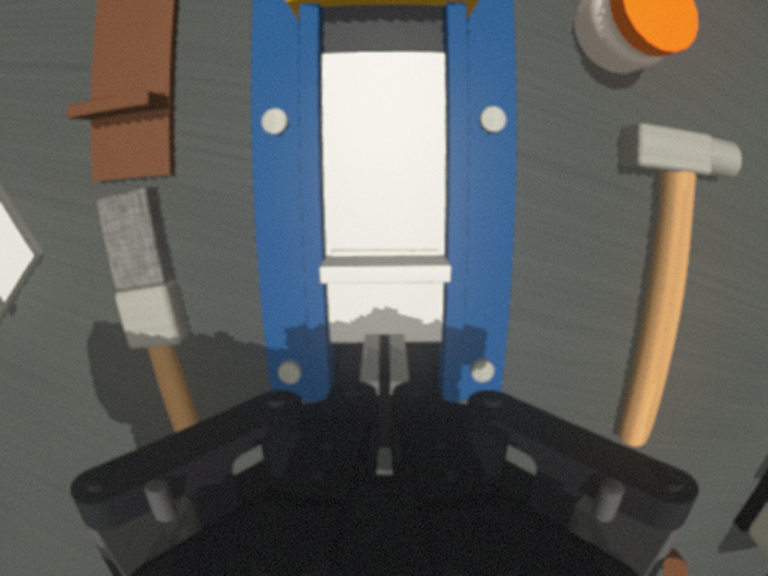

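```bash
python3 - <<'E'
from h import *
import pickle
s,im,d=pickle.load(open("w2.pkl","rb"));k=1.5
for n,uv,z in [("front",[(322,52),(446,52)],35),("rear",[(328,342),(443,342)],35),("ribtop a",[(320,282),(450,282)],61),("ribtop b",[(320,267),(450,267)],61),("rib front foot",[(323,257),(446,257)],35),("tip",[(363,335),(407,335)],115)]:
    w=wcast(s,np.array(uv)/k,z);print(n,w.round(1).tolist(),[fx(a) for a in w],fx(w.mean(0)))
print(fx(s["position"]))
E
```

```text
front [[599.7, -19.5, 35.0], [614.6, -78.9, 35.0]] [(np.float64(35.1), np.float64(30.6)), (np.float64(34.5), np.float64(-30.5))] (np.float64(34.8), np.float64(0.0))
rear [[453.0, -56.6, 35.0], [468.2, -117.0, 35.0]] [(np.float64(-116.2), np.float64(31.7)), (np.float64(-116.8), np.float64(-30.6))] (np.float64(-116.5), np.float64(0.6))
ribtop a [[492.9, -47.6, 61.0], [507.4, -105.4, 61.0]] [(np.float64(-75.4), np.float64(30.3)), (np.float64(-75.9), np.float64(-29.2))] (np.float64(-75.7), np.float64(0.6))
ribtop b [[499.8, -46.2, 61.0], [514.2, -103.4, 61.0]] [(np.float64(-68.3), np.float64(30.0)), (np.float64(-68.9), np.float64(-29.0))] (np.float64(-68.6), np.float64(0.5))
rib front foot [[498.4, -44.3, 35.0], [513.7, -105.3, 35.0]] [(np.float64(-69.3), np.float64(32.2)), (np.float64(-69.8), np.float64(-30.7))] (np.float64(-69.6), np.float64(0.7))
tip [[494.4, -70.1, 115.0], [498.1, -84.7, 115.0]] [(np.float64(-79.6), np.float64(8.3)), (np.float64(-79.7), np.float64(-6.8))] (np.float64(-79.7), np.float64(0.7))
(np.float64(-89.9), np.float64(0.2))
```

Request:
drive_tool([
  [[0,-0.004,0,0.03,0,-0.008,0],[0,0,0,0.03,0,0,0],[0,0,0,0.0,0,0,0],[0,0,0,0.0,0,0,0]],
])

```text
clock: 3.0
position: [491.9, -81.0, 62.1]
ee_rot: [0.992, 0.123, 0.008, 0.002]
contact_force: [-0.2, -1.0, 0.6]
gripper_width: 0.3
```

```bash
python3 - <<'E'
from h import *
st()
E
```

```text
3.0 [491.89 -81.01  62.09] fix (np.float64(-84.8), np.float64(-1.7)) F [-0.16 -0.98  0.58]
[[0.9698, 0.2433, 0.0158], [0.2433, -0.9699, -0.0015], [0.0149, 0.0053, -0.9999]]
```

Request:
drive_tool([
  [[0,0,0,0,0,0,0],[0,0,0,0.0,0,0,0]],
])

```text
clock: 3.2
position: [494.5, -80.8, 65.8]
ee_rot: [0.992, 0.123, 0.011, 0.002]
contact_force: [0.2, -0.0, 0.6]
gripper_width: -0.1
```

```bash
python3 - <<'E'
from h import *
st()
E
```

```text
3.2 [494.51 -80.75  65.85] fix (np.float64(-82.2), np.float64(-2.1)) F [ 0.16 -0.    0.58]
[[0.9697, 0.2431, 0.0226], [0.2432, -0.97, -0.0009], [0.0217, 0.0064, -0.9997]]
```

Request:
drive_tool([
  [[0,-0.0116,-0.002,0.0019,0.006,-0.025,0],[0,-0.0013,0,0.0019,0,-0.0035,0],[0,-0.0013,0,0.0019,0,-0.0035,0]],
])

```text
clock: 3.5
position: [480.7, -82.2, 62.4]
ee_rot: [0.992, 0.123, -0.003, 0.001]
contact_force: [0.8, -0.6, 0.7]
gripper_width: -0.1
```

```bash
python3 - <<'E'
from h import *
st();look("w3")
E
```

```text
3.5 [480.74 -82.17  62.43] fix (np.float64(-95.9), np.float64(-0.0)) F [ 0.78 -0.6   0.73]
[[0.9699, 0.2432, -0.0067], [0.2432, -0.97, -0.0023], [-0.007, 0.0006, -1.0]]
```

View pics/w3.png

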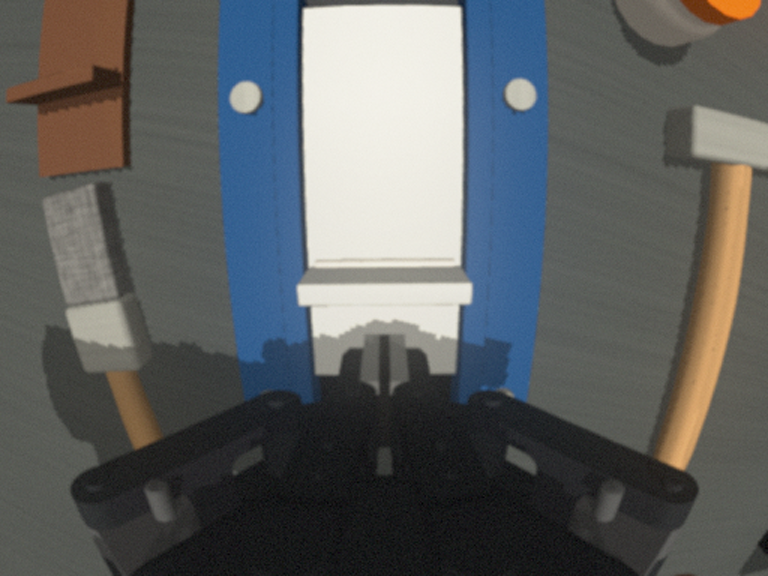

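Request:
drive_tool([
  [[0,0,0,0.012,0,0.003,0],[0,0,0,0.006,0,-0.002,0]],
])

```text
clock: 3.75
position: [480.5, -82.3, 44.2]
ee_rot: [0.992, 0.122, -0.003, 0.001]
contact_force: [0.6, 0.6, -0.6]
gripper_width: -0.3
```

```bash
python3 - <<'E'
from h import *
st()
E
```

```text
3.75 [480.51 -82.25  44.18] fix (np.float64(-96.1), np.float64(-0.0)) F [ 0.55  0.64 -0.61]
[[0.97, 0.2431, -0.0053], [0.2431, -0.97, -0.0019], [-0.0056, 0.0006, -1.0]]
```

Request:
drive_tool([
  [[0,0,0,0.007,0,0.003,0],[0,0,0,0.004,0,0,0],[0,0,0,0.004,0,0,0]],
])

```text
clock: 4.05
position: [480.4, -82.3, 28.4]
ee_rot: [0.992, 0.123, -0.002, 0.001]
contact_force: [-1.7, 1.8, 7.0]
gripper_width: -0.1
```

```bash
python3 - <<'E'
from h import *
st()
E
```

```text
4.05 [480.38 -82.3   28.4 ] fix (np.float64(-96.2), np.float64(-0.0)) F [-1.72  1.81  6.99]
[[0.9698, 0.2437, -0.0037], [0.2437, -0.9698, -0.0018], [-0.004, 0.0008, -1.0]]
```

Request:
drive_tool([
  [[0,0,0,0.004,0,0,0],[0,0,0,0.004,0,0,0]],
])

```text
clock: 4.25
position: [480.5, -82.5, 27.0]
ee_rot: [0.992, 0.125, -0.003, 0.002]
contact_force: [-13.9, 6.7, 48.5]
gripper_width: -0.1
```

```bash
python3 - <<'E'
from h import *
st()
E
```

```text
4.25 [480.51 -82.49  26.99] fix (np.float64(-96.2), np.float64(-0.3)) F [-13.86   6.66  48.55]
[[0.9687, 0.2481, -0.006], [0.248, -0.9687, -0.0046], [-0.0069, 0.0029, -1.0]]
```

Request:
drive_tool([
  [[0,0.004,0,0.003,0,0.004,0],[0,0.005,0,0.003,0,0.002,0],[0,0.005,0,0.003,0,0.002,0]],
])

```text
clock: 4.55
position: [485.1, -82.2, 27.2]
ee_rot: [0.992, 0.127, -0.009, 0.004]
contact_force: [-13.9, 0.2, 34.1]
gripper_width: -0.1
```

```bash
python3 - <<'E'
from h import *
st()
E
```

```text
4.55 [485.06 -82.2   27.24] fix (np.float64(-91.7), np.float64(-1.1)) F [-13.87   0.18  34.09]
[[0.9677, 0.2513, -0.0176], [0.2512, -0.9679, -0.0094], [-0.0194, 0.0047, -0.9998]]
```

Request:
drive_tool([
  [[0,0.006,-0.001,0.003,0.003,0.014,0],[0,0.006,-0.0005,0.003,0.003,0.01,0],[0,0.006,0,0.003,0.002,0.008,0]],
])

```text
clock: 4.85
position: [490.9, -81.0, 27.2]
ee_rot: [0.992, 0.128, -0.006, 0.0]
contact_force: [-16.4, 0.6, 37.4]
gripper_width: -0.1
```

```bash
python3 - <<'E'
from h import *
st()
E
```

```text
4.85 [490.95 -81.    27.22] fix (np.float64(-85.7), np.float64(-1.4)) F [-16.45   0.6   37.38]
[[0.9671, 0.254, -0.0127], [0.254, -0.9672, -0.0017], [-0.0127, -0.0016, -0.9999]]
```

Request:
drive_tool([
  [[0,0.008,-0.001,0.0028,0,0.012,0.003],[0,0.008,-0.001,0.0028,0,0.01,0.002],[0,0.008,-0.0005,0.0028,0,0.01,0]],
])

```text
clock: 5.15
position: [504.2, -77.2, 27.4]
ee_rot: [0.992, 0.127, -0.0, 0.001]
contact_force: [-10.8, -2.4, 27.3]
gripper_width: -0.2
```

```bash
python3 - <<'E'
from h import *
st();look("w4")
E
```

```text
5.15 [504.2  -77.22  27.4 ] fix (np.float64(-71.9), np.float64(-1.1)) F [-10.76  -2.44  27.31]
[[0.968, 0.2511, -0.0008], [0.2511, -0.968, -0.0011], [-0.0011, 0.0009, -1.0]]
```

View pics/w4.png

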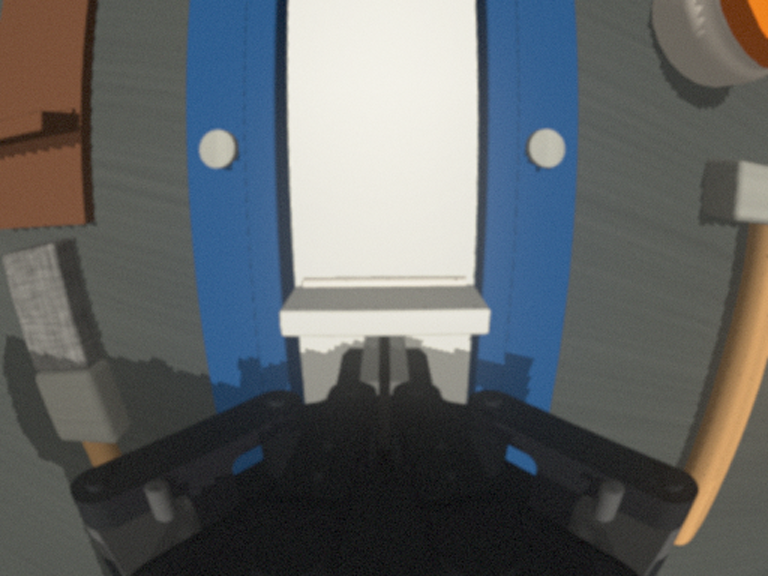

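Request:
drive_tool([
  [[0,0.007,-0.001,0.003,0,0.008,0],[0,0.007,-0.001,0.003,0,0.008,0],[0,0.007,0,0.003,0,0.008,0],[0,0.007,0,0.003,0,0.008,0]],
])

```text
clock: 5.6
position: [519.0, -73.8, 27.4]
ee_rot: [0.992, 0.128, 0.002, 0.002]
contact_force: [-16.6, 1.8, 33.8]
gripper_width: 0.1
```

```bash
python3 - <<'E'
from h import *
st()
E
```

```text
5.6 [518.96 -73.81  27.41] fix (np.float64(-56.8), np.float64(-1.6)) F [-16.63   1.83  33.77]
[[0.9672, 0.254, 0.0036], [0.254, -0.9672, -0.0029], [0.0027, 0.0038, -1.0]]
```

Request:
drive_tool([
  [[0,0.008,-0.001,0.003,0.002,0.005,0.002],[0,0.008,-0.001,0.003,0.002,0.006,0.002],[0,0.008,-0.001,0.003,0,0.006,0],[0,0.008,-0.001,0.003,0,0.006,0],[0,0.008,-0.001,0.003,0,0.006,0]],
])

```text
clock: 6.1
position: [538.1, -68.0, 27.5]
ee_rot: [0.992, 0.128, -0.006, 0.003]
contact_force: [-22.6, -6.5, 39.4]
gripper_width: 0.0
```

```bash
python3 - <<'E'
from h import *
st()
E
```

```text
6.1 [538.14 -67.98  27.49] fix (np.float64(-36.7), np.float64(-0.7)) F [-22.57  -6.55  39.4 ]
[[0.9673, 0.2532, -0.011], [0.2531, -0.9674, -0.0072], [-0.0124, 0.0042, -0.9999]]
```

Request:
drive_tool([
  [[0,0.008,0,0.003,0.003,0.012,0.002],[0,0.008,0,0.003,0.002,0.009,0],[0,0.008,0,0.003,0,0.008,0],[0,0.008,0,0.003,0,0.008,0],[0,0.008,0,0.003,0,0.008,0]],
])

```text
clock: 6.6
position: [538.5, -68.1, 27.6]
ee_rot: [0.992, 0.126, -0.027, 0.001]
contact_force: [-20.1, -0.8, 36.4]
gripper_width: -0.0
```

```bash
python3 - <<'E'
from h import *
st();look("w5")
E
```

```text
6.6 [538.49 -68.07  27.64] fix (np.float64(-36.4), np.float64(-0.9)) F [-20.1   -0.82  36.37]
[[0.9668, 0.2502, -0.0526], [0.2502, -0.9682, -0.0083], [-0.053, -0.0051, -0.9986]]
```

View pics/w5.png

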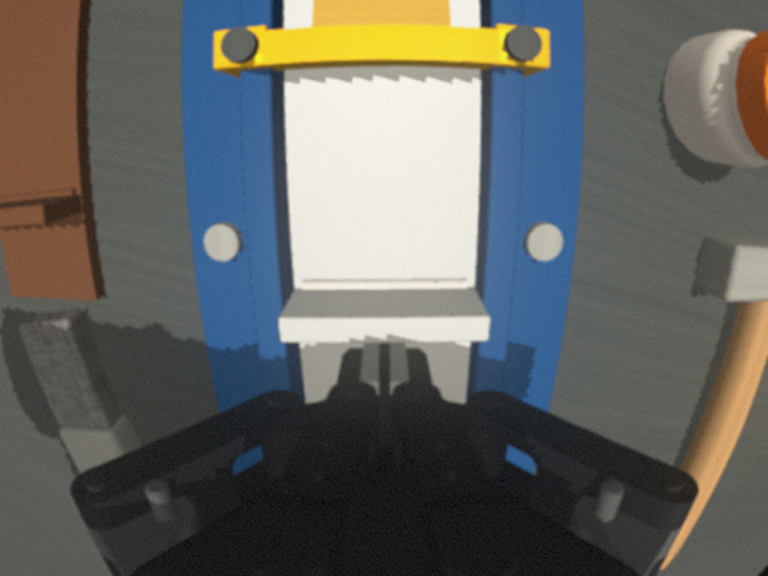

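Request:
drive_tool([
  [[0,0.012,0,0.002,-0.002,0.035,0],[0,0.012,0,0.002,0,0.03,0],[0,0.012,0,0.002,0,0.025,0]],
])

```text
clock: 6.95
position: [554.8, -64.9, 28.0]
ee_rot: [0.992, 0.126, -0.002, -0.002]
contact_force: [-17.5, -1.8, 25.9]
gripper_width: 0.2
```

```bash
python3 - <<'E'
from h import *
st()
E
```

```text
6.95 [554.82 -64.89  27.96] fix (np.float64(-19.8), np.float64(-2.0)) F [-17.46  -1.82  25.88]
[[0.9682, 0.2501, -0.004], [0.2502, -0.9682, 0.0031], [-0.0031, -0.004, -1.0]]
```

Request:
drive_tool([
  [[0,0.009,-0.0015,0.0025,-0.002,0.012,0],[0,0.009,-0.001,0.0025,0,0.012,0],[0,0.009,-0.001,0.0025,0,0.012,0],[0,0.009,-0.001,0.0025,0,0.012,0]],
])

```text
clock: 7.35
position: [561.2, -62.6, 28.0]
ee_rot: [0.992, 0.125, -0.009, 0.001]
contact_force: [-23.7, -5.8, 35.0]
gripper_width: -0.1
```

```bash
python3 - <<'E'
from h import *
st()
E
```

```text
7.35 [561.18 -62.56  28.01] fix (np.float64(-13.1), np.float64(-1.3)) F [-23.65  -5.83  35.02]
[[0.9685, 0.2483, -0.0172], [0.2483, -0.9687, -0.0032], [-0.0175, -0.0012, -0.9998]]
```

Request:
drive_tool([
  [[0,0.011,-0.001,0.0018,0,0.022,0],[0,0.011,-0.0005,0.0018,0,0.018,0],[0,0.011,-0.0005,0.002,0,0.015,0]],
])

```text
clock: 7.65
position: [572.2, -60.3, 28.0]
ee_rot: [0.992, 0.124, -0.003, -0.001]
contact_force: [-12.6, -3.4, 21.3]
gripper_width: -0.1
```

```bash
python3 - <<'E'
from h import *
st()
E
```

```text
7.65 [572.17 -60.29  28.02] fix (np.float64(-1.9), np.float64(-1.9)) F [-12.55  -3.41  21.33]
[[0.9694, 0.2455, -0.0062], [0.2455, -0.9694, 0.0004], [-0.0059, -0.0019, -1.0]]
```

Request:
drive_tool([
  [[0,0.009,-0.0015,0.0023,-0.001,0.014,0],[0,0.009,-0.001,0.0022,0,0.012,0],[0,0.009,-0.001,0.0022,0,0.012,0]],
])

```text
clock: 7.95
position: [584.7, -56.4, 28.0]
ee_rot: [0.992, 0.124, 0.001, 0.0]
contact_force: [-11.9, -3.5, 20.7]
gripper_width: 0.0
```

```bash
python3 - <<'E'
from h import *
st();look("w6")
E
```

```text
7.95 [584.68 -56.39  28.02] fix (np.float64(11.2), np.float64(-1.3)) F [-11.89  -3.45  20.74]
[[0.9694, 0.2454, 0.0022], [0.2454, -0.9694, -0.0006], [0.002, 0.0011, -1.0]]
```

View pics/w6.png

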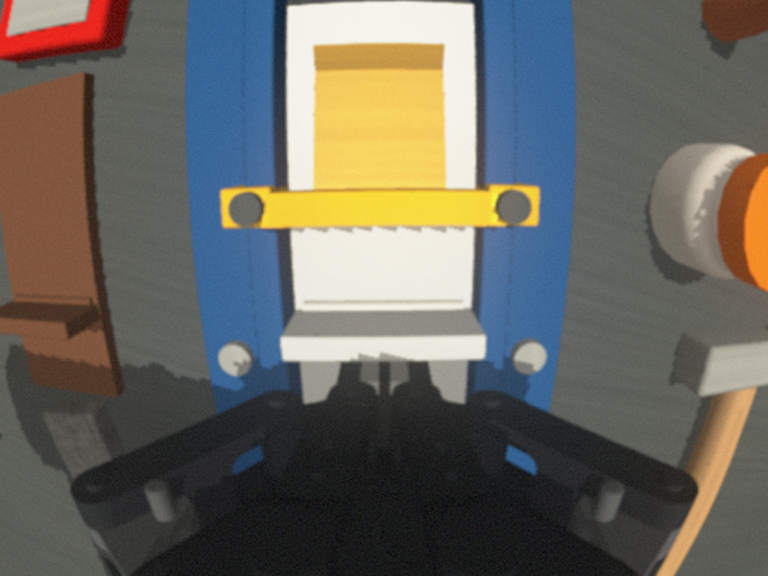

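Request:
drive_tool([
  [[0,0.008,-0.001,0.0023,0,0.009,0],[0,0.008,-0.001,0.0023,0,0.009,0],[0,0.008,-0.001,0.0023,0,0.009,0]],
])

```text
clock: 8.3
position: [595.4, -53.4, 28.0]
ee_rot: [0.992, 0.124, 0.0, 0.002]
contact_force: [-12.6, -2.5, 20.0]
gripper_width: -0.5
```

```bash
python3 - <<'E'
from h import *
st()
E
```

```text
8.3 [595.42 -53.4   28.01] fix (np.float64(22.4), np.float64(-1.1)) F [-12.57  -2.46  19.99]
[[0.9694, 0.2456, 0.001], [0.2456, -0.9694, -0.0032], [0.0002, 0.0033, -1.0]]
```

Request:
drive_tool([
  [[0,0.008,-0.001,0.0023,0.001,0.009,0],[0,0.008,-0.001,0.0023,0,0.009,0],[0,0.006,-0.001,0.0023,0,0.009,0]],
])

```text
clock: 8.6
position: [604.4, -50.9, 28.0]
ee_rot: [0.992, 0.124, -0.0, 0.002]
contact_force: [-12.4, -3.7, 20.8]
gripper_width: 0.2
```

```bash
python3 - <<'E'
from h import *
st();look("w7")
E
```

```text
8.6 [604.42 -50.89  28.05] fix (np.float64(31.7), np.float64(-0.9)) F [-12.38  -3.69  20.76]
[[0.9693, 0.2459, 0.0001], [0.2459, -0.9693, -0.0048], [-0.0011, 0.0047, -1.0]]
```

View pics/w7.png

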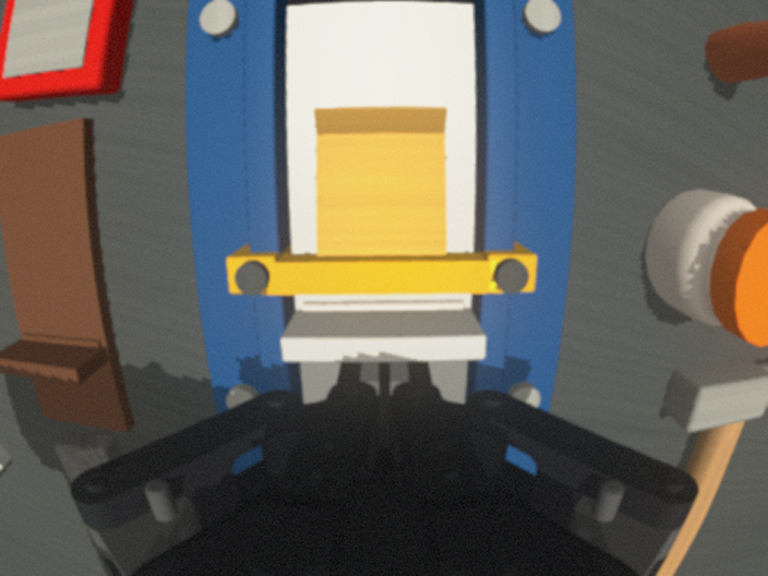

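```bash
python3 - <<'E'
from h import *
import pickle
s,im,d=pickle.load(open("w7.pkl","rb"));k=1.5
w=lambda u,z:fx(wcast(s,np.array(u)/k,z)[0])
print("front",w((380,3),28),"gate near top",w((380,293),44),"ribtop rear",w((380,337),54),"front",w((380,311),54))
E
```

```text
front (np.float64(153.0), np.float64(0.5)) gate near top (np.float64(61.4), np.float64(1.1)) ribtop rear (np.float64(51.4), np.float64(1.1)) front (np.float64(59.3), np.float64(1.1))
```

Request:
drive_tool([
  [[0,0.006,-0.0005,0.0023,0.002,0.009,0],[0,0.006,-0.0005,0.0023,0,0.009,0]],
])

```text
clock: 8.85
position: [608.1, -50.4, 28.0]
ee_rot: [0.992, 0.124, -0.0, 0.002]
contact_force: [-11.8, -1.7, 20.4]
gripper_width: 0.4
```

```bash
python3 - <<'E'
from h import *
st()
E
```

```text
8.85 [608.07 -50.4   28.03] fix (np.float64(35.4), np.float64(-1.4)) F [-11.84  -1.73  20.36]
[[0.9692, 0.2463, -0.0005], [0.2463, -0.9692, -0.004], [-0.0014, 0.0037, -1.0]]
```

Request:
drive_tool([
  [[0,0.006,-0.0005,0.0023,0.002,0.009,0],[0,0.006,-0.0005,0.0023,0,0.009,0]],
])

```text
clock: 9.05
position: [610.1, -50.1, 28.0]
ee_rot: [0.992, 0.124, -0.003, 0.001]
contact_force: [-18.4, -2.7, 25.7]
gripper_width: -0.1
```

```bash
python3 - <<'E'
from h import *
st()
E
```

```text
9.05 [610.07 -50.09  28.03] fix (np.float64(37.4), np.float64(-1.6)) F [-18.36  -2.68  25.73]
[[0.9691, 0.2466, -0.0049], [0.2466, -0.9691, -0.0035], [-0.0056, 0.0022, -1.0]]
```

Request:
drive_tool([
  [[0,0.008,-0.0005,0.0018,0.001,0.012,0],[0,0.008,-0.0005,0.0018,0,0.01,0]],
])

```text
clock: 9.25
position: [609.9, -50.1, 28.1]
ee_rot: [0.992, 0.124, -0.009, 0.001]
contact_force: [-19.9, -2.0, 25.2]
gripper_width: 0.3
```

```bash
python3 - <<'E'
from h import *
st();look("w8")
E
```

```text
9.25 [609.91 -50.06  28.09] fix (np.float64(37.2), np.float64(-1.5)) F [-19.94  -1.97  25.17]
[[0.9693, 0.2453, -0.0184], [0.2452, -0.9694, -0.0045], [-0.0189, -0.0001, -0.9998]]
```

View pics/w8.png

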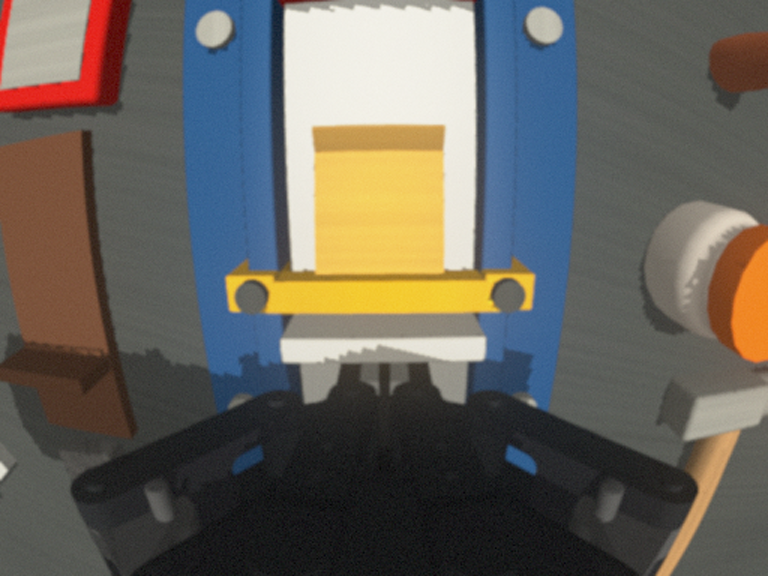

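Request:
drive_tool([
  [[0,0.012,-0.0005,0.0012,0,0.022,0],[0,0.012,-0.0005,0.0012,0,0.02,0]],
])

```text
clock: 9.5
position: [609.8, -50.0, 28.2]
ee_rot: [0.992, 0.122, -0.015, 0.0]
contact_force: [-26.7, -5.0, 28.9]
gripper_width: 0.2
```

```bash
python3 - <<'E'
from h import *
st()
E
```

```text
9.5 [609.76 -50.01  28.17] fix (np.float64(37.1), np.float64(-1.4)) F [-26.69  -4.97  28.86]
[[0.9698, 0.2419, -0.03], [0.2419, -0.9703, -0.004], [-0.0301, -0.0034, -0.9995]]
```

Request:
drive_tool([
  [[0,-0.002,0,0.0005,0,0,0],[0,-0.004,0,-0.001,0,0,0],[0,-0.003,0,-0.003,0,0,0]],
])

```text
clock: 9.8
position: [598.6, -53.4, 32.6]
ee_rot: [0.992, 0.121, -0.016, 0.0]
contact_force: [0.2, -0.8, 0.2]
gripper_width: -0.4
```

```bash
python3 - <<'E'
from h import *
st()
E
```

```text
9.8 [598.61 -53.42  32.64] fix (np.float64(25.5), np.float64(-1.9)) F [ 0.17 -0.83  0.15]
[[0.97, 0.2409, -0.0325], [0.2408, -0.9706, -0.0046], [-0.0327, -0.0034, -0.9995]]
```

Request:
drive_tool([
  [[0,-0.001,0,-0.02,0,0.005,0],[0,-0.001,0,-0.03,0,0.005,0],[0,-0.002,0,-0.04,0,0.01,0],[0,-0.01,0,-0.04,0,0.01,0],[0,-0.03,0,-0.02,0,0,0],[0,-0.03,0,0,0,0,0],[0,0,0,0,0,0,0]],
])

```text
clock: 10.5
position: [531.7, -69.9, 187.0]
ee_rot: [0.992, 0.123, 0.001, -0.001]
contact_force: [1.1, 0.0, 0.1]
gripper_width: 0.0
```

```bash
python3 - <<'E'
from h import *
st();look("w9")
im,d=arm.get_image("scene");cv2.imwrite("pics/scene9.png",cv2.resize(im[165:285,150:350],None,fx=4,fy=4,interpolation=cv2.INTER_CUBIC)[:,:,::-1])
im,d=arm.get_image("top");np.savez("top9.npz",im=im,d=d);cv2.imwrite("pics/top9.png",cv2.resize(im[80:280,190:400],None,fx=2.8,fy=2.8,interpolation=cv2.INTER_CUBIC)[:,:,::-1])
E
```

```text
10.5 [531.68 -69.9  187.  ] fix (np.float64(-43.5), np.float64(-1.0)) F [1.05 0.04 0.1 ]
[[0.97, 0.2432, 0.0017], [0.2432, -0.97, 0.003], [0.0024, -0.0025, -1.0]]
```

View pics/w9.png

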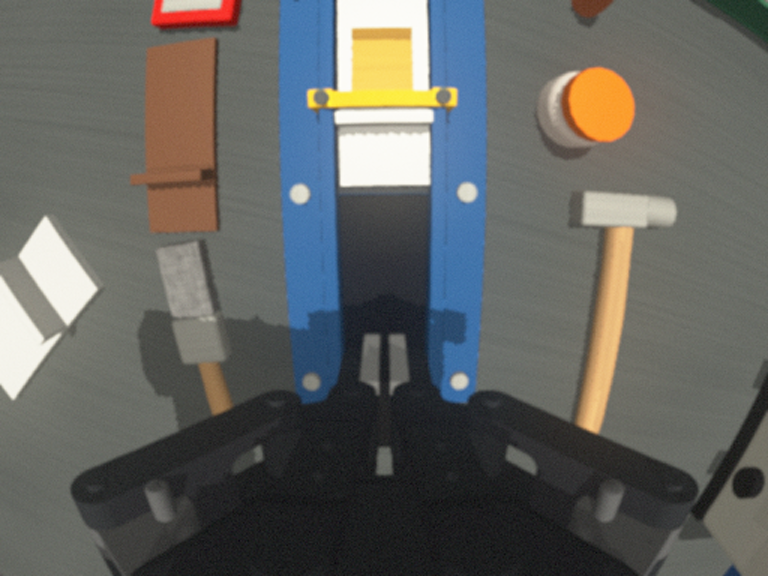

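View pics/scene9.png

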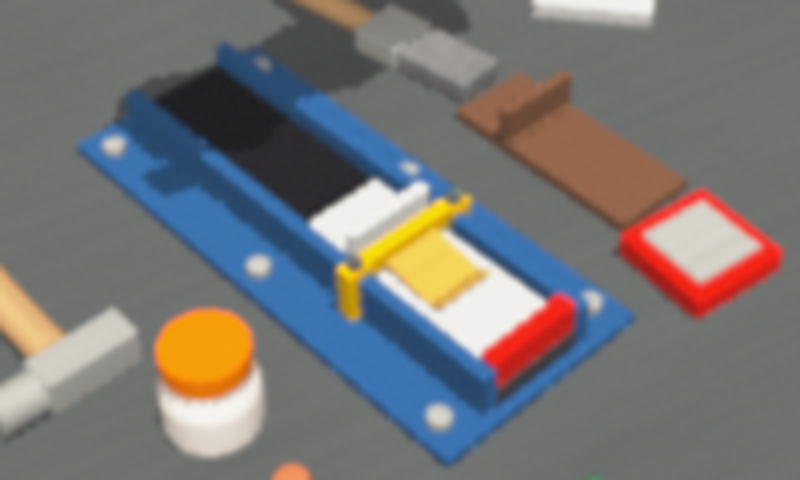

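View pics/top9.png

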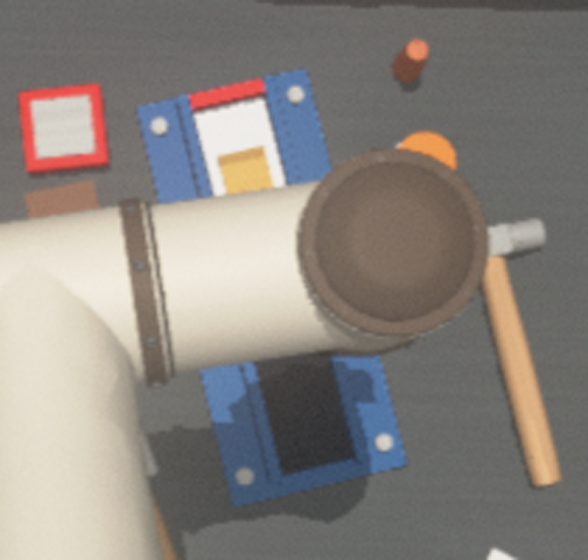

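```bash
python3 - <<'E'
from h import *
import pickle
s,im,d=pickle.load(open("w9.pkl","rb"));k=1.5
p=arm.camera_params("wrist");f=192/np.tan(np.radians(p["fov_y"]/2));T=np.eye(4)
T[:3,:3]=R.from_quat(s["ee_rot"]).as_matrix();T[:3,3]=s["position"];T=T@p["T_tool_cam"]
def P(u,v,h=3):
    u,v=int(u/k),int(v/k);z=np.median(d[v-h:v+h+1,u-h:u+h+1]);a=np.array([u,v])-[p["cx"],p["cy"]];r=np.hypot(*a);th=r/f
    q=np.array([*(a/r*np.tan(th)*z),z,1]);return (T@q)[:3]
for n,u,v in [("bed",385,215),("bed",385,250),("bed",385,290),("flat",385,165),("flat2",360,165),("front",385,15),("rail",335,230),("rail",437,230),("table",250,250)]:
    w=P(u,v);print(n,w.round(1),fx(w))
w=lambda u,z:fx(wcast(s,np.array(u)/k,z)[0])
print("rear edge",w((385,187),28),"gate near",w((385,107),44),"gate far top",w((385,90),44),"ribtop rear",w((385,123),54),"rib top fr",w((385,111),54))
im,d=np.load("top9.npz")["im"],0
# gap coupon front to stop at top view: stop lower edge
hs=cv2.cvtColor(im,cv2.COLOR_RGB2HSV)
for u in (270,275,280): print(u,[tuple(im[v,u]) for v in range(108,122)])
E
```

```text
bed [562.6 -60.8  27.5] (np.float64(-11.2), np.float64(0.1))
bed [539.3 -66.6  27.5] (np.float64(-35.2), np.float64(0.3))
bed [511.  -73.7  27.2] (np.float64(-64.5), np.float64(0.6))
flat [595.4 -52.6  28.7] (np.float64(22.5), np.float64(-0.2))
flat2 [591.5 -37.   28.6] (np.float64(22.8), np.float64(15.8))
front [697.4 -27.   28.5] (np.float64(127.7), np.float64(-1.2))
rail [546.2 -31.   37.7] (np.float64(-19.6), np.float64(33.0))
rail [562.8 -96.6  38.4] (np.float64(-20.1), np.float64(-34.7))
table [5.092e+02 3.420e+01 2.000e-01] (np.float64(-38.9), np.float64(105.4))
rear edge (np.float64(7.6), np.float64(-0.8)) gate near (np.float64(60.0), np.float64(-1.3)) gate far top (np.float64(71.2), np.float64(-1.4)) ribtop rear (np.float64(48.8), np.float64(-1.2)) rib top fr (np.float64(56.3), np.float64(-1.2))
270 [(np.uint8(110), np.uint8(108), np.uint8(105)), (np.uint8(116), np.uint8(109), np.uint8(107)), (np.uint8(153), np.uint8(107), np.uint8(105)), (np.uint8(227), np.uint8(98), np.uint8(95)), (np.uint8(235), np.uint8(88), np.uint8(84)), (np.uint8(236), np.uint8(88), np.uint8(86)), (np
[... 965 characters left out ...]
2)), (np.uint8(238), np.uint8(236), np.uint8(233))]
280 [(np.uint8(167), np.uint8(93), np.uint8(93)), (np.uint8(232), np.uint8(86), np.uint8(83)), (np.uint8(234), np.uint8(83), np.uint8(79)), (np.uint8(235), np.uint8(85), np.uint8(81)), (np.uint8(233), np.uint8(86), np.uint8(83)), (np.uint8(213), np.uint8(82), np.uint8(77)), (np.uint8(137), np.uint8(83), np.uint8(80)), (np.uint8(152), np.uint8(133), np.uint8(130)), (np.uint8(198), np.uint8(189), np.uint8(184)), (np.uint8(236), np.uint8(232), np.uint8(229)), (np.uint8(238), np.uint8(236), np.uint8(233)), (np.uint8(237), np.uint8(235), np.uint8(232)), (np.uint8(238), np.uint8(236), np.uint8(232)), (np.uint8(239), np.uint8(237), np.uint8(233))]
```

```bash
python3 - <<'E'
from bench import arm
print(arm.job_done())
E
```

```text
the job is handed in; nothing more can be done
None
```

I loaded the coupon and handed the job in at about 10.6 s; no verdict was reported. I pressed it down behind the rib with the shut fingertips at about 20–48 N. I then slid it under the gate and the drag spring until it stopped moving against the end stop, backed off the rib, and lifted clear.

**Coupon position:** measured against the gate edge, its rear edge is at fixture x of about 5.6 mm, which puts its centre at about 80.6 mm. It lies flat, its upper face reading about 28.6 mm above the table, with the brass leaf resting on it. It is within about 1 mm of the centre line.

**Bed:** its top reads about 27.4 mm behind the coupon, so it has sprung back up.

**Hand:** the contact force is about zero and the TCP is at 187 mm.

**Bystanders:** they look undisturbed in the pictures, but I did not measure their positions.

**Checks that disagreed:**
- The wrist view read the gate edge 2–3 mm too far along my estimated fixture frame, so I took the coupon's position from the gate instead.
- The slide stalled once, at about 36 N of press where the leaf begins. Pressing less and pushing forward more freed it.

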